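# Tip the handle blanks out of the flip-top tin

### The arm

A 6-joint arm with a two-finger parallel gripper is mounted at the origin on a cart in front of the work surface, level with it; the furniture and walls round the work are solid. World frame = base frame: x ahead of the robot, y to its left, z up, the work surface at z = 0. Lengths are in m, angles in rad, forces in N, time in s.
With the tool pointing down it reaches from about 0.35 to 0.975 m from the base axis. Payload 7.1 kg.
Tool frame: the origin (TCP) lies at the very end of the fingers, on their centre line; the grasp point (between the pads) lies 19 mm behind it; z points along the fingers, y is the line along which they close (so a half turn about z gives the same grasp; the last joint's range is limited). The gripper opens to 88 mm and grips with 3 to 60 N. Pads are 20 mm wide; open, the fingers measure 115 mm over their backs; the gripper's body (75 mm by 178 mm) begins 61 mm behind the grasp point.
Start: joints at [-1.155, 0.423, 1.63, -0, 1.089, -0.019], TCP at [0.263, -0.567, 0.223] pointing down, gripper open.
Joint ranges: [-3, 3], [-0.9, 2.11], [0.09, 2.58], [-1.31, 4.45], [0.11, 2.69], [-2.54, 2.54]. Speed limits (rad/s): [2.39, 2.39, 3.01, 3.14, 3.14, 3.14].

### API

Orientations are given as a rotation vector (axis times angle).
In Python, from cell import env, fingers, kinematics, eyes, job, status gives the robot as it stands. Calls block until the motion is done:
- env.reach(position, orientation): joint-space move of the TCP to a pose.
- env.movel(position, velocity=0.15, attitude=None, until_force=None): straight line of the TCP; attitude=None keeps the orientation; velocity is the mean speed in m/s. With until_force (N) it stops when the force on the tool has changed by that much, and returns True; else False.
- env.move_j(angles): joint-space move.
- fingers.command_gripper(opening): finger opening in m; the grip force is fixed at half the most; returns when the fingers have stopped.
- env.wait(seconds).
- kinematics.ik(position, orientation): joint angles nearest the present ones, or None.
- eyes.read_camera(name): name is "scene" or "top" or "wrist"; returns the picture (420x560x3 uint8, red, green, blue); there is no depth.
- eyes.camera_model(name): a dict with "K" (3x3 intrinsics, pixels), "dist" ([k1, k2, p1, p2, k3] as OpenCV has them; the pictures are not rectified), "extrinsics" (4x4, takes a point from camera to world coordinates). Camera axes: x right, y down, z forward; pixel columns grow to the right and rows downward; lengths in m; the calibration is good to about 2 mm. A picture is of the moment at which its call begins: read the wrist's pose just before it. camera_model takes no time and is no camera call; for the wrist camera it gives the pose at the moment of the call.
A pose or a line that the arm cannot do raises env.IKError and nothing moves.
- job.sign_off(): hands the job in; it is judged then, once.
Readings, each from a call of its own:
- status.current_time(): time.
- status.current_joint_pos(): joint angles.
- status.current_qd(): joint speeds.
- status.current_joint_efforts(): joint torques, N m.
- status.current_position(): TCP position.
- status.current_tool_rot(): TCP orientation.
- status.current_wrist_force(): force on the tool from outside, world axes, zero at the start.
- status.current_ft_torque(): the same for the moment, N m.
- status.current_grip_width(): finger opening in m.
- status.current_gripper_force(): force on a finger pad.
Only numpy, scipy, OpenCV 4.12 (cv2) and the standard library are available. Lean on these libraries where they do the work, as an engineer would, in place of code of your own. Each camera call takes 0.05 s, during which the arm holds its last target. There are 200 camera calls.

### The job

Empty the flip-top tin into the black sorting tray. First lay the shut tin on the bench on its front (the side opposite the hinge), so that the hinge is uppermost, and let go of it; then take it again another way, turn it over above the tray so that the lid falls open by itself and all three wooden blanks drop into the tray, and set the empty tin down on the bench clear of the tray. Leave the jars and the paddles where they are.

Things in the scene. Friction and masses are not known exactly. Their poses are not given: they have to be found in the camera images.
- tin: plain aluminium box tin, 78 mm front to back (its x), 68 mm wide (y), 70 mm high (z) without the lid, walls 3 mm, about 0.13 kg; stands upright and shut at the start. Origin: centre of the underside; z points to the mouth. The hinge runs along y at the top of the rear (+x) face; front is -x. The two side faces (+y, -y; 68 mm apart) are flat and stiff and can be gripped at any slant
- tin_center (a point): centre of the tin's body, 35 mm above its underside, midway between all faces. The bench round the tin's start is free from x 0.42 to 0.60 m and y 0.20 to 0.34 m; a fixed moulded case about 120 mm high, folding handle on top, stands to its right between it and the carousel, a tall wire rack off the bench to its left
- tin_lid (a joint): angle of the tin's flat lid (77 x 64 x 3 mm, 30 g, on top of the rim): 0 shut, up to 2.2 rad open. It swings freely, no latch, no spring: it stays shut by its own weight when the tin stands upright or lies on its front with the hinge uppermost, and hangs open when the mouth faces down
- lid_edge (a point): middle of the lid's free edge, opposite the hinge (at the front of the tin when shut). Under it, just inside the mouth, a 1.5 mm rolled rim along the tin's front edge holds the blanks back: with the hinge uppermost they roll out only when the mouth points some 35 degrees or more below level
- blank_0: turned maple handle blank, a cylinder 58 mm long and 20 mm in diameter, 14 g; its axis is its y; lies loose in the tin across its width. Origin on its surface: 10 mm from its axis, under it at the start
- blank_0_center (a point): centre of that blank
- blank_1: a second blank, the same
- blank_1_center (a point): centre of the second blank
- blank_2: a third blank, the same
- blank_2_center (a point): centre of the third blank
- sorting_tray: open black tray, fixed to the bench: 160 mm (its x) by 190 mm (its y), 45 mm high, walls and floor 5 mm. Origin: centre of the underside, on the bench. Behind it, from about 110 mm past its rear wall, stands a wire jar carousel 360 mm high: keep clear of it
- frit_jar_2: closed jar 54 mm across, 68 mm high, standing at the back of the bench beyond the tin; a bystander. Origin under its centre
- frit_jar_0: closed jar 58 mm across, 61 mm high, next to the other jar; a bystander. Origin under its centre
- brass_paddle: paddle with maple handle, 138 x 42 x 25 mm, lying along its x on the bench beyond the tin; a bystander. Origin under its centre
- graphite_paddle: dark paddle with a brown handle, 174 x 34 x 23 mm, lying along its x right of the tray; a bystander. Origin under its centre

How it is judged:
On the way, in this order (a step that is already met when the one before it is completed fails the run):
1. the shut tin lies on its front on the bench, hinge uppermost, and has been let go (angle between tin's own x axis and vertical below 0.2 rad and height (world z) of tin_center below 0.05 m and value of joint tin_lid below 0.3 rad and linear speed of tin below 0.03 m/s and contact force between the fingers and tin below 0.2 N and contact force between sorting_tray and tin below 0.05 N), for 0.2 s.
2. the tin is turned over near the tray, its mouth pointing at least 25 degrees below level, and the lid has swung open (angle between tin's own z axis and vertical above 2 rad and value of joint tin_lid above 0.4 rad and horizontal distance between tin_center and sorting_tray below 0.2 m and height (world z) of tin_center above 0.06 m), for 0.1 s.
At the end, for the whole second after the job is handed in: all three blanks lie inside the tray (their centres within its walls and lower than its 45 mm rim), the tin has been let go and rests on the bench (its centre lower than 60 mm), not touching the tray (contact force between tin and sorting_tray below 0.05 N and contact force between the fingers and tin below 0.05 N and height (world z) of tin_center below 0.06 m and linear speed of tin below 0.03 m/s and x of blank_0_center in the frame of sorting_tray between -0.075 and 0.075 m and y of blank_0_center in the frame of sorting_tray between -0.09 and 0.09 m and z of each of blank_0_center, blank_1_center, blank_2_center in the frame of sorting_tray below 0.045 m and linear speed of each of blank_0, blank_1, blank_2 below 0.05 m/s and x of blank_1_center in the frame of sorting_tray between -0.075 and 0.075 m and y of blank_1_center in the frame of sorting_tray between -0.09 and 0.09 m and x of blank_2_center in the frame of sorting_tray between -0.075 and 0.075 m and y of blank_2_center in the frame of sorting_tray between -0.09 and 0.09 m).
It fails at once if a jar or a paddle is moved more than 30 mm (distance of any of frit_jar_2, frit_jar_0, brass_paddle, graphite_paddle from where it was at the start of the episode above 0.03 m).
It also fails if it takes over 72 s, if anything falls off the work surface, if the arm or the gripper's body presses on something with over 40 N, if the wrist force passes 120 N, or if a joint passes its speed limit or range.

## Working session

There is one attempt and no reset: what is moved stays moved. The work goes in short steps, each a Python script; the robot and the scene stay as the last script left them, time stands still between calls to the robot, and variables do not carry over. Pictures are saved under pics/ and viewed, at most 10 in all, crops included, and the job is handed in when it is done.

```bash
ls; mkdir -p pics; python3 - <<'E'
from cell import env, fingers, kinematics, eyes, job, status
import cv2,numpy as np
for n in("scene","top"):
    im=eyes.read_camera(n); cv2.imwrite(f"pics/{n}0.png",im[:,:,::-1]); m=eyes.camera_model(n); print(n,m)
print(status.current_time(),status.current_tool_rot())
E
```

```text
pics
scene {'K': array([[505.64006666,   0.        , 281.39483299],
       [  0.        , 505.64006666, 210.11569251],
       [  0.        ,   0.        ,   1.        ]]), 'dist': array([0.00818427, 0.        , 0.        , 0.        , 0.        ]), 'extrinsics': array([[ 0.97807896,  0.15259317, -0.14169288,  0.776545  ],
       [ 0.20765417, -0.66397526,  0.71834295, -1.03465956],
       [ 0.01553366, -0.73201924, -0.68110684,  1.02814626],
       [ 0.        ,  0.        ,  0.        ,  1.        ]])}
top {'K': array([[509.1973025 ,   0.        , 279.06447552],
       [  0.        , 509.1973025 , 210.61058258],
       [  0.        ,   0.        ,   1.        ]]), 'dist': array([-0.03011543,  0.        ,  0.        ,  0.        ,  0.        ]), 'extrinsics': array([[-0.01429494, -0.99348971,  0.11302143,  0.41639874],
       [-0.99981253,  0.01272576, -0.01459317, -0.01065835],
       [ 0.01305988, -0.11320885, -0.99348538,  1.67238057],
       [ 0.        ,  0.        ,  0.        ,  1.        ]])}
0.1 [-3.06631055e+00 -6.77345656e-01  4.44094523e-04]
```

View pics/scene0.png

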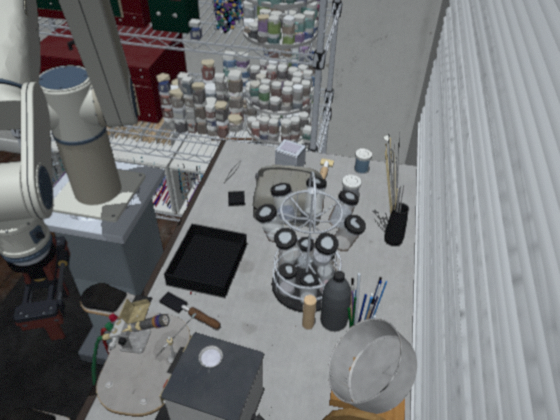

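View pics/top0.png

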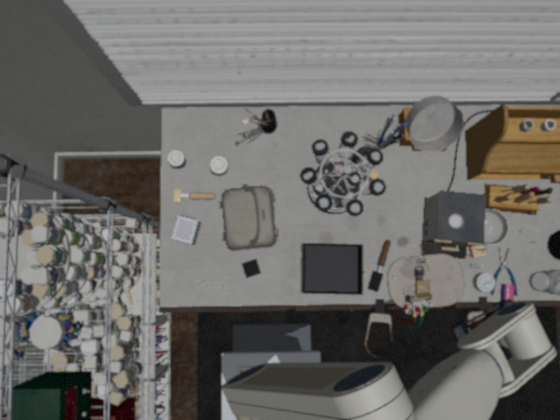

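The scene view shows the tin at (290,153) and the tray at (207,260). In the top view the tin is at (184,229), the case at (248,216), the tray at (332,268), the jars at (176,158) and (219,164), and the brass paddle at (195,196).

```bash
cat > h.py <<'E'
import cv2,numpy as np
from cell import env, fingers, kinematics, eyes, job, status
def ray(cm,uv,z):
    p=cv2.undistortPoints(np.float64(uv).reshape(-1,1,2),cm["K"],cm["dist"])[:,0]
    E=cm["extrinsics"]; d=np.c_[p,np.ones(len(p))]@E[:3,:3].T; o=E[:3,3]
    return o+d*((z-o[2])/d[:,2])[:,None]
E
python3 - <<'E'
from h import *
im=cv2.imread("pics/top0.png"); cm=eyes.camera_model("top"); sc=cv2.imread("pics/scene0.png")
a=im[200:260,155:215]; b=sc[125:185,255:335]
cv2.imwrite("pics/crop0.png",np.hstack([cv2.resize(a,(390,390),interpolation=2),cv2.resize(b,(400,390),interpolation=2)]))
hsv=cv2.cvtColor(im,cv2.COLOR_BGR2HSV)
dark=((im.max(2)<60)*255).astype(np.uint8); r=np.zeros_like(dark); r[235:300,295:366]=dark[235:300,295:366]
c=max(cv2.findContours(r,0,2)[0],key=cv2.contourArea); bx=cv2.boxPoints(cv2.minAreaRect(c)); print("tray",bx,ray(cm,bx,.045).round(3))
g=cv2.cvtColor(im,6); print(g[205:252:3,163:206:3])
print(ray(cm,[[195,196],[176,158],[219,164],[162,229],[251,268]],.0).round(3))
bl=[[223,190],[275,250],[222,250],[272,185]]; print("case",ray(cm,bl,.1).round(3))
E
```

```text
tray [[301.7818  291.9459 ]
 [302.96967 243.24316]
 [362.154   244.68668]
 [360.96613 293.3894 ]] [[ 0.342 -0.103  0.045]
 [ 0.496 -0.109  0.045]
 [ 0.488 -0.299  0.045]
 [ 0.334 -0.29   0.045]]
[[138 136 137 138 137 136 138 136 138 141 142 141 140 137 140]
 [138 137 140 138 138 137 139 136 140 141 141 140 140 138 139]
 [140 138 138 138 137 135 137 136 138 142 142 140 139 139 138]
 [137 138 137 139 137 141 125 134 136 139 140 139 140 140 136]
 [138 136 136 139 134 169 169 156 130 122 129 139 138 139 137]
 [137 138 137 135 138 171 158 163 170 174 167 156 135 137 140]
 [138 137 138 136 153 170 158 159 159 160 164 161  83 132 140]
 [139 140 138 136 161 160 158 160 159 158 170 135  93 136 136]
 [139 139 138 139 172 158 157 159 159 160 170 102 105 137 137]
 [138 138 137 143 165 159 157 161 158 153 161  85 129 136 138]
 [139 137 137 159 165 158 157 159 158 167 153  79 133 135 135]
 [139 140 139 161 171 172 165 157 156 167 123 103 136 138 138]
 [139 138 140 138 139 132 146 167 172 173  94 113 137 136 137]
 [141 142 139 138 138 138 140 135 131 139  97 132 136 137 135]
 [139 139 139 137 138 139 139 140 136 138 139 137 137 137 136]
 [140 138 137 138 138 138 140 138 137 136 136 136 136 137 138]]
[[0.659 0.243 0.   ]
 [0.788 0.307 0.   ]
 [0.766 0.163 0.   ]
 [0.551 0.351 0.   ]
 [0.419 0.059 0.   ]]
case [[ 0.662  0.14   0.1  ]
 [ 0.473 -0.019  0.1  ]
 [ 0.476  0.144  0.1  ]
 [ 0.676 -0.013  0.1  ]]
```

View pics/crop0.png

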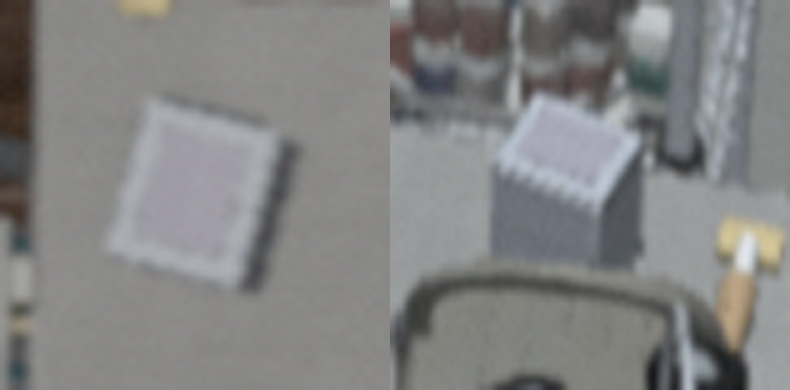

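Crop: the lid's corners are at about (150,97), (283,137), (240,290) and (108,250). Its long side runs up the image, so the tin's x axis is at yaw -15° or 165°. The hinge end can't be seen from here, so I'll look from the wrist camera.

```bash
cat >> h.py <<'E'
from scipy.spatial.transform import Rotation as Ro
def tool(c,yaw,th,s=1,off=0.019):
    """TCP pose with the grasp point at c; tool tilted by th from down towards heading yaw; closes across heading."""
    xh=np.array([np.cos(yaw),np.sin(yaw),0]); y=s*np.array([-xh[1],xh[0],0])
    z=np.array([0,0,-np.cos(th)])+np.sin(th)*xh
    R=np.c_[np.cross(y,z),y,z]
    return np.array(c)+off*z, Ro.from_matrix(R).as_rotvec()
E
python3 - <<'E'
from h import *
cm=eyes.camera_model("top")
px=np.float64([[150,97],[283,137],[240,290],[108,250]])/6.5-.5+[155,200]
P=ray(cm,px,.073); c=P.mean(0); print(P.round(3),c.round(3)); e=P[0]-P[3]; print(np.degrees(np.arctan2(e[1],e[0])),np.linalg.norm(P-np.roll(P,1,0),axis=1))
yaw=np.radians(-15)
j=status.current_joint_pos()
p=kinematics.ik(np.array([.18,-.38,.32]),Ro.from_euler('xyz',[np.pi,0,0]).as_rotvec()); print("wp",p)
for f in(0,np.pi):
  for s in(1,-1):
    for th in range(-70,75,10):
      pp,o=tool([c[0],c[1],.045],yaw+f,np.radians(th),s); q=kinematics.ik(pp,o)
      print(int(f>0),s,th,None if q is None else np.round(q,2))
E
```

```text
[[0.59  0.286 0.073]
 [0.57  0.222 0.073]
 [0.496 0.242 0.073]
 [0.516 0.306 0.073]] [0.543 0.264 0.073]
-14.892967133515244 [0.07661046 0.06771304 0.0766206  0.06689808]
wp [-1.15672715e+00 -8.48816354e-03  1.94512273e+00 -4.44089210e-16
  1.20495809e+00  4.14069180e-01]
0 1 -70 [ 0.22  1.18  1.12  0.49  1.97 -1.19]
0 1 -60 [ 0.23  1.09  1.2   0.44  1.81 -1.2 ]
0 1 -50 [ 0.25  1.01  1.29  0.39  1.64 -1.2 ]
0 1 -40 [ 0.27  0.92  1.39  0.34  1.46 -1.18]
0 1 -30 [ 0.3   0.84  1.48  0.28  1.28 -1.15]
0 1 -20 [ 0.34  0.77  1.58  0.22  1.09 -1.1 ]
0 1 -10 [ 0.38  0.71  1.68  0.13  0.9  -1.02]
0 1 0 [ 0.43  0.67  1.77 -0.    0.71 -0.88]
0 1 10 [ 0.49  0.64  1.85 -0.24  0.53 -0.62]
0 1 20 [ 0.55  0.63  1.93 -0.67  0.41 -0.16]
0 1 30 [ 0.62  0.65  2.   -1.24  0.42  0.45]
0 1 40 None
0 1 50 [0.75 0.77 2.08 4.41 0.75 1.19]
0 1 60 [0.8  0.86 2.09 4.32 0.96 1.36]
0 1 70 [0.85 0.96 2.07 4.29 1.18 1.47]
0 -1 -70 [0.22 1.18 1.12 0.49 1.97 1.95]
0 -1 -60 [0.23 1.09 1.2  0.44 1.81 1.94]
0 -1 -50 [0.25 1.01 1.29 0.39 1.64 1.95]
0 -1 -40 [0.27 0.92 1.39 0.34 1.46 1.96]
0 -1 -30 [0.3  0.84 1.48 0.28 1.2
[... 842 characters left out ...]
 0.44 1.81 1.94]
1 1 70 [0.22 1.18 1.12 0.49 1.97 1.95]
1 -1 -70 [0.85 0.96 2.07 4.29 1.18 1.47]
1 -1 -60 [0.8  0.86 2.09 4.32 0.96 1.36]
1 -1 -50 [0.75 0.77 2.08 4.41 0.75 1.19]
1 -1 -40 None
1 -1 -30 [ 0.62  0.65  2.   -1.24  0.42  0.45]
1 -1 -20 [ 0.55  0.63  1.93 -0.67  0.41 -0.16]
1 -1 -10 [ 0.49  0.64  1.85 -0.24  0.53 -0.62]
1 -1 0 [ 0.43  0.67  1.77 -0.    0.71 -0.88]
1 -1 10 [ 0.38  0.71  1.68  0.13  0.9  -1.02]
1 -1 20 [ 0.34  0.77  1.58  0.22  1.09 -1.1 ]
1 -1 30 [ 0.3   0.84  1.48  0.28  1.28 -1.15]
1 -1 40 [ 0.27  0.92  1.39  0.34  1.46 -1.18]
1 -1 50 [ 0.25  1.01  1.29  0.39  1.64 -1.2 ]
1 -1 60 [ 0.23  1.09  1.2   0.44  1.81 -1.2 ]
1 -1 70 [ 0.22  1.18  1.12  0.49  1.97 -1.19]
```

```bash
python3 - <<'E'
from h import *
p=kinematics.ik(np.array([.18,-.38,.32]),Ro.from_euler('xyz',[np.pi,0,0]).as_rotvec())
t=status.current_time()
env.move_j(p); print(status.current_time()-t)
q=np.array(p); q[0]=0.43; q[5]=-0.88; env.move_j(q); print(status.current_time()-t)
pp,o=tool([.50,.264,.30],np.radians(-15),np.radians(-25),1); env.reach(pp,o); print(status.current_time()-t)
im=eyes.read_camera("wrist"); cv2.imwrite("pics/w1.png",im[:,:,::-1]); print(eyes.camera_model("wrist"))
E
```

```text
0.9083
3.0583
3.7083
{'K': array([[341.84171757,   0.        , 278.89768915],
       [  0.        , 341.84171757, 209.01472479],
       [  0.        ,   0.        ,   1.        ]]), 'dist': array([-0.00722934,  0.        ,  0.        ,  0.        ,  0.        ]), 'extrinsics': array([[ 2.59909844e-01,  9.49290799e-01, -1.76900684e-01,
         4.97814329e-01],
       [ 9.65632857e-01, -2.55557249e-01,  4.73674825e-02,
         2.64050450e-01],
       [-2.42736785e-04, -1.83132387e-01, -9.83088231e-01,
         4.58668784e-01],
       [ 0.00000000e+00,  0.00000000e+00,  0.00000000e+00,
         1.00000000e+00]])}
```

View pics/w1.png

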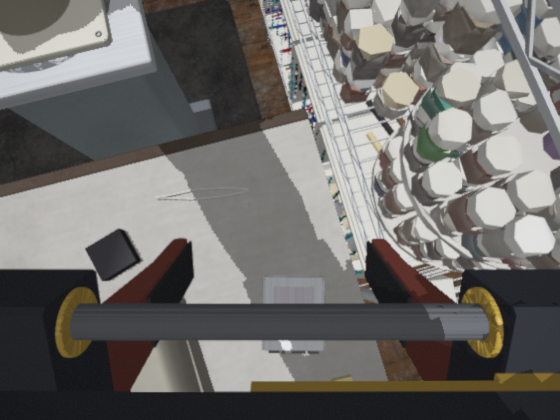

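The wrist view shows the tin at (293,313), partly hidden by the gripper bar. I'll shift so that it lies in the clear part of the image.

```bash
python3 - <<'E'
from h import *
pp,o=tool([.60,.25,.24],np.radians(-15),np.radians(-25),1); env.reach(pp,o)
cm=eyes.camera_model("wrist"); im=eyes.read_camera("wrist")[:,:,::-1]; cv2.imwrite("pics/w2full.png",im)
E_=np.linalg.inv(cm["extrinsics"]); uv=cv2.projectPoints(np.float64([[.543,.264,.073]]),cv2.Rodrigues(E_[:3,:3])[0],E_[:3,3],cm["K"],cm["dist"])[0].ravel(); print(uv)
u,v=uv.astype(int); a=im[max(v-75,0):v+75,u-75:u+75]; cv2.imwrite("pics/w2.png",cv2.resize(a,(600,4*a.shape[0]),interpolation=2)); print(max(v-75,0),u-75)
E
```

```text
[277.44067069 214.00413089]
139 202
```

View pics/w2.png

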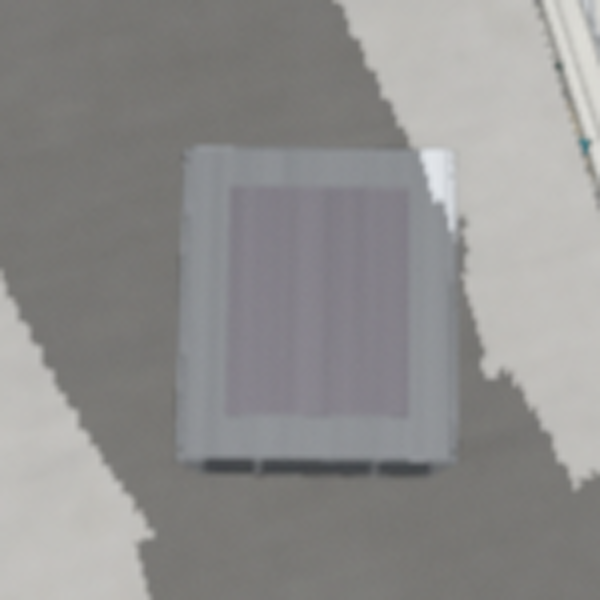

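The lid fills (177..458, 147..462) in the crop. Hinge knuckles show along the lower edge at (258,466) and (374,466). So the hinge is on the far side (+x, away from the robot), at yaw about -15°.

```bash
python3 - <<'E'
from h import *
cm=eyes.camera_model("wrist")
px=np.float64([[190,147],[455,149],[458,462],[177,462]])/4+[202,139]
P=ray(cm,px,.073); print(P.round(4),P.mean(0).round(4)); e=(P[2]+P[3]-P[0]-P[1]); print(np.degrees(np.arctan2(e[1],e[0])),np.linalg.norm(P-np.roll(P,1,0),axis=1))
f=lambda q: "None" if q is None else " ".join(f"{v:5.2f}" for v in q)
for name,c,ths in(("lay",[.50,.265,.05],(-50,0,35,40,45)),("tray",[.415,-.20,.15],(-50,-40,30,40,50,60))):
  for y in range(-180,180,30):
    for s in(1,-1):
      print(name,y,s,[f(kinematics.ik(*tool(c,np.radians(y),np.radians(t),s))) if t in(ths[0],ths[-1]) else int(kinematics.ik(*tool(c,np.radians(y),np.radians(t),s)) is not None) for t in ths])
E
```

```text
[[0.4986 0.2475 0.073 ]
 [0.516  0.3109 0.073 ]
 [0.5903 0.2902 0.073 ]
 [0.573  0.2256 0.073 ]] [0.5445 0.2686 0.073 ]
-15.977996694775088 [0.07757482 0.06573147 0.07706413 0.06680774]
lay -180 1 [' 0.73  0.74  2.24  3.98  0.76 -1.73', 1, 1, 1, ' 0.34  0.94  1.39  0.24  1.57  1.82']
lay -180 -1 [' 0.73  0.74  2.24  3.98  0.76  1.41', 1, 1, 1, ' 0.34  0.94  1.39  0.24  1.57 -1.32']
lay -150 1 [' 0.43  0.74  2.32  3.04  0.79 -1.56', 1, 1, 1, ' 0.48  0.96  1.34 -0.03  1.63  1.54']
lay -150 -1 [' 0.43  0.74  2.32  3.04  0.79  1.58', 1, 1, 1, ' 0.48  0.96  1.34 -0.03  1.63 -1.60']
lay -120 1 [' 0.15  0.74  2.21  2.10  0.76 -1.36', 1, 1, 1, ' 0.62  0.93  1.40 -0.30  1.54  1.27']
lay -120 -1 [' 0.15  0.74  2.21  2.10  0.76  1.78', 1, 1, 1, ' 0.62  0.93  1.40 -0.30  1.54 -1.88']
lay -90 1 [' 0.06  0.77  1.99  1.32  0.91 -1.08', 1, 1, 1, ' 0.74  0.87  1.56 -0.57  1.34  1.06']
lay -90 -1 [' 0.06  0.77  1.99  1.32  0.91  2.06', 0, 1, 1, ' 0.74  0.87  1.56 -0.57  1.34 -2.09']
lay -60 1 [' 0.10  0.84  1.73  0.85  1.19 -1.02', 1, 1, 1, ' 0.82  0.79  1.78 -0.89  1.06  0.95']
lay -60 -1 [' 0.10  0.
[... 3015 characters left out ...]
0.04  0.59  1.94 -0.80  1.24  1.01', 1, 1, 1, 1, '-0.99  0.66  1.99  0.93  1.32 -1.11']
tray 90 1 [' 0.03  0.50  2.18 -1.20  0.97 -2.14', 1, 1, 1, 1, '-0.85  0.74  1.75  0.61  1.57  1.98']
tray 90 -1 [' 0.03  0.50  2.18 -1.20  0.97  1.00', 1, 1, 1, 1, '-0.85  0.74  1.75  0.61  1.57 -1.16']
tray 120 1 ['-0.06  0.43  2.41  4.38  0.74 -1.94', 0, 1, 1, 1, '-0.68  0.81  1.58  0.33  1.76  1.83']
tray 120 -1 ['-0.06  0.43  2.41  4.38  0.74  1.20', 0, 1, 1, 1, '-0.68  0.81  1.58  0.33  1.76 -1.31']
tray 150 1 ['-0.43  0.41  2.54  3.25  0.69 -1.60', 1, 1, 1, 1, '-0.49  0.84  1.51  0.03  1.85  1.59']
tray 150 -1 ['-0.43  0.41  2.54  3.25  0.69  1.54', 1, 1, 1, 1, '-0.49  0.84  1.51  0.03  1.85 -1.55']
```

```bash
python3 - <<'E'
from h import *
f=lambda q: "None" if q is None else " ".join(f"{v:5.2f}" for v in q)
r=np.radians
print("now",f(status.current_joint_pos()),status.current_time())
for t in(-50,-52,-55,-60): print("g1",t,f(kinematics.ik(*tool([.55,.267,.04],r(-16),r(t),1))),f(kinematics.ik(*tool([.56,.267,.16],r(-16),r(t),1))))
for c in([.50,.275,.045],[.50,.275,.15],[.47,.275,.045]):
  for y in(-10,-15,-20,-30,-40):
    print("lay",c,y,[f(kinematics.ik(*tool(c,r(y),r(t),1))) for t in(30,34,38)])
for y in(60,75,90):
    print("tray",y,[f(kinematics.ik(*tool([.42,-.185,.14],r(y),r(t),-1))) for t in(-45,5,50)])
print("mid",f(kinematics.ik(*tool([.43,.06,.25],r(25),r(-45),-1))))
E
```

```text
now  0.28  0.63  1.34  0.22  1.55 -1.08 4.45
g1 -50  0.25  1.02  1.28  0.40  1.64 -1.18  0.24  0.88  1.26  0.40  1.79 -1.12
g1 -52  0.24  1.04  1.26  0.41  1.67 -1.19  0.24  0.89  1.24  0.42  1.82 -1.12
g1 -55  0.24  1.06  1.23  0.42  1.73 -1.19  0.24  0.92  1.22  0.43  1.87 -1.12
g1 -60  0.23  1.11  1.19  0.45  1.81 -1.18  0.23  0.96  1.19  0.47  1.94 -1.12
lay [0.5, 0.275, 0.045] -10 ['None', 'None', 'None']
lay [0.5, 0.275, 0.045] -15 [' 0.69  0.63  2.05 -1.28  0.44  0.57', 'None', 'None']
lay [0.5, 0.275, 0.045] -20 [' 0.70  0.64  2.03 -1.19  0.49  0.57', 'None', 'None']
lay [0.5, 0.275, 0.045] -30 [' 0.73  0.66  1.98 -1.04  0.58  0.59', ' 0.76  0.67  1.99 -1.15  0.63  0.72', ' 0.79  0.70  2.00 -1.25  0.68  0.84']
lay [0.5, 0.275, 0.045] -40 [' 0.74  0.67  1.93 -0.91  0.68  0.62', ' 0.77  0.69  1.93 -0.99  0.73  0.73', ' 0.80  0.72  1.93 -1.07  0.78  0.82']
lay [0.5, 0.275, 0.15] -10 [' 0.67  0.41  2.06 -0.93  0.49  0.07', ' 0.70  0.42  2.09 -1.12  0.50  0.28', ' 0.73  0.43  2.11 -1.31  0.52  0.49']
lay [0.5, 0.275, 0.15] -15 [' 0.69  0.42  2.04 -0.90  0.55  0.14', ' 0.72  0.43  
[... 703 characters left out ...]
0.275, 0.045] -30 [' 0.77  0.64  2.03 -1.06  0.58  0.65', ' 0.80  0.66  2.03 -1.16  0.63  0.78', ' 0.83  0.68  2.04 -1.25  0.69  0.90']
lay [0.47, 0.275, 0.045] -40 [' 0.78  0.66  1.97 -0.92  0.68  0.68', ' 0.81  0.68  1.97 -1.00  0.72  0.79', ' 0.84  0.70  1.97 -1.07  0.78  0.88']
tray 60 ['-0.04  0.57  1.95 -0.74  1.18  0.98', '-0.50  0.35  2.07  0.13  0.73 -0.07', '-0.91  0.58  2.03  0.89  1.15 -1.03']
tray 75 [' 0.00  0.53  2.06 -0.91  1.04  0.94', '-0.49  0.35  2.05  0.12  0.76 -0.32', '-0.86  0.62  1.92  0.72  1.28 -1.06']
tray 90 [' 0.02  0.49  2.17 -1.12  0.90  0.93', '-0.49  0.36  2.04  0.11  0.79 -0.57', '-0.79  0.66  1.81  0.58  1.40 -1.11']
mid  0.22  0.53  1.66 -0.16  1.72  1.39
```

```bash
python3 - <<'E'
from h import *
r=np.radians; C=np.array([.5445,.2675,.037]); yw=r(-15.5)
pp,o=tool(C,yw,r(-55),1,off=.011-.11); env.reach(pp,o)
pp,o=tool(C,yw,r(-55),1,off=.011); print("hit",env.movel(pp,.08,until_force=10),status.current_position()-pp)
fingers.command_gripper(.06); print(status.current_grip_width(),status.current_gripper_force(),status.current_time())
env.movel(pp+[-.02,0,.12],.12); print(status.current_wrist_force(),status.current_time())
L=np.array([.50,.275,.14]); env.reach(*tool(L,r(-25),r(33),1,off=.011)); print(status.current_time(),status.current_grip_width(),status.current_wrist_force())
im=eyes.read_camera("scene"); cv2.imwrite("pics/s1.png",cv2.resize(im[80:260,180:420,::-1],(800,600),interpolation=2))
E
```

```text
hit False [ 5.20777857e-04 -5.31208465e-05  2.22188934e-04]
0.0676190464951544 29.99533697962761 7.0417
[-0.34657067  0.08435319 -2.32273797] 8.2083
9.5667 0.06797676270284593 [-0.58906098 -1.35176531 -2.941321  ]
```

View pics/s1.png

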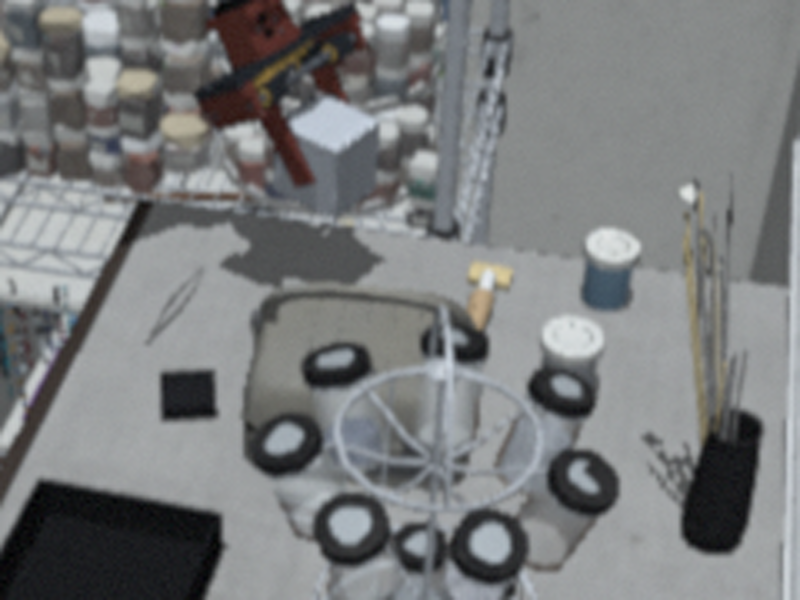

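The tin is held at (340,150) in the crop and turned onto its front, rear face up. I'll lower it, release it and look.

```bash
python3 - <<'E'
from h import *
r=np.radians
pp,o=tool([.50,.275,.0395],r(-25),r(33),1,off=.011)
print("hit",env.movel(pp,.06,until_force=6),status.current_position()-pp)
fingers.command_gripper(.088); print(status.current_grip_width(),status.current_time()); env.wait(.3)
R=Ro.from_rotvec(o).as_matrix(); env.movel(status.current_position()-.13*R[:,2],.15)
print(status.current_time())
cm=eyes.camera_model("top"); im=eyes.read_camera("top")[:,:,::-1]; cw=eyes.camera_model("wrist"); w=eyes.read_camera("wrist")[:,:,::-1]
cv2.imwrite("pics/t2.png",im)
a=cv2.resize(im[200:270,150:220],(560,560),interpolation=2); cv2.imwrite("pics/t2c.png",a); cv2.imwrite("pics/w3.png",w)
E
```

```text
hit True [-1.54298084e-04 -4.77625786e-05  9.46640052e-04]
0.08763305000649478 11.7167
13.0333
```

View pics/t2c.png

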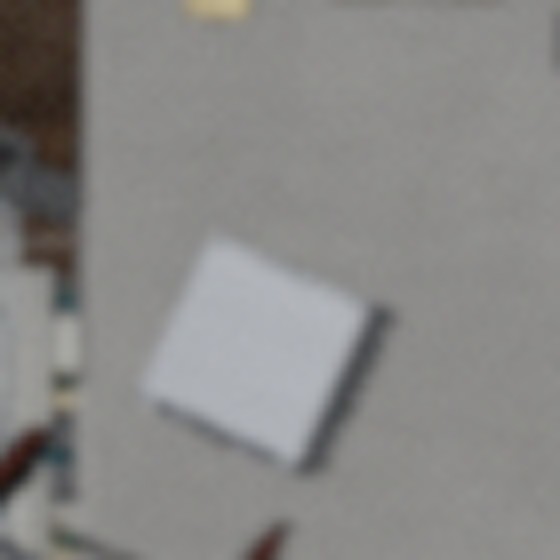

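View pics/w3.png

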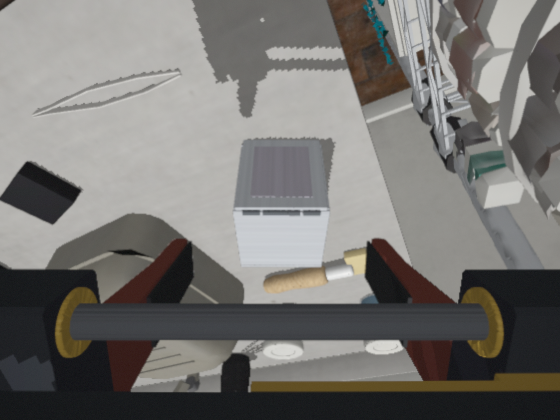

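The tin lies on its front, with the rear face up at about (258,355) in the crop. The wrist view shows the hinge line at (283,212) and the shut lid facing the robot. Next I'll regrip it from the other slant.

```bash
python3 - <<'E'
from h import *
r=np.radians; cm=eyes.camera_model("top")
px=np.float64([[213,240],[370,305],[298,468],[150,392]])/8-.5+[150,200]
P=ray(cm,px,.078); c=P.mean(0); e=P[0]+P[1]-P[2]-P[3]; yw=np.arctan2(e[1],e[0]); print(c.round(4),np.degrees(yw),np.linalg.norm(P-np.roll(P,1,0),axis=1).round(3))
# commanded placing is the better estimate if they agree
C=np.array([(c[0]+.50)/2,(c[1]+.275)/2,.040]); yw=r(-25); T=r(-40)
env.movel(status.current_position()+[0,0,.12],.2)
env.reach(*tool(C+[0,0,.16],yw,T,-1,off=.011)); print(status.current_time())
pp,o=tool(C,yw,T,-1,off=.011-.11); env.movel(pp,.15,attitude=o)
pp,o=tool(C,yw,T,-1,off=.011); print("hit",env.movel(pp,.08,until_force=10),C)
fingers.command_gripper(.06); print(status.current_grip_width(),status.current_time())
env.movel(pp+[-.03,0,.2],.15); print(status.current_wrist_force(),status.current_grip_width(),status.current_time())
E
```

```text
[0.4986 0.2716 0.078 ] -22.999887069059767 [0.064 0.067 0.069 0.065]
15.575
hit False [0.49931013 0.27329329 0.04      ]
0.06753219170906354 18.3917
[ 0.87974288  0.73777078 -2.07464783] 0.06774610875276031 19.8917
```

```bash
python3 - <<'E'
from h import *
r=np.radians; T=-40
env.reach(*tool([.43,.06,.25],r(25),r(T),-1,off=.011))
X=np.array([.415,-.20,0])+.012*np.array([.5,.866,0])
env.reach(*tool(X+[0,0,.20],r(60),r(T),-1,off=.011))
pp,o=tool(X+[0,0,.13],r(60),r(T),-1,off=.011); env.movel(pp,.12)
def st(d,h,v=.08):
    pp,o=tool(X+[0,0,h],r(60),r(T+d),-1,off=.011); env.movel(pp,v,attitude=o); print(d,status.current_time())
for d,h in((20,.125),(45,.125),(65,.135),(90,.145)): st(d,h,.03)
env.wait(.5); print(status.current_grip_width(),status.current_wrist_force())
im=eyes.read_camera("scene")[:,:,::-1]; cv2.imwrite("pics/s3.png",cv2.resize(im[180:340,120:320],(750,600),interpolation=2))
E
```

```text
20 22.975
45 23.75
65 24.3833
90 24.9833
0.06799617226430842 [ 0.66819862  0.52096713 -1.18059965]
```

View pics/s3.png

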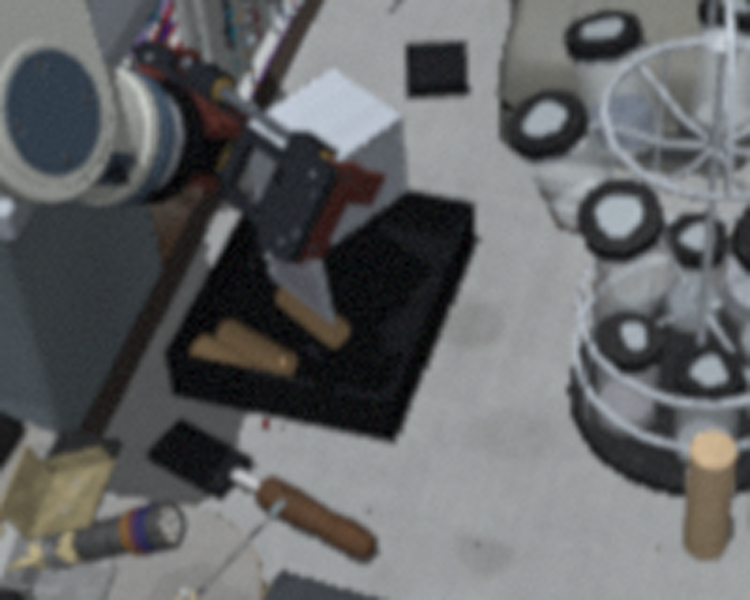

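All three blanks are in the tray, at (225,345), (255,345) and (315,320), and the lid hangs open. I'll lift off and take the tin back.

```bash
python3 - <<'E'
from h import *
r=np.radians; T=-40
X=np.array([.415,-.20,0])+.012*np.array([.5,.866,0])
env.movel(status.current_position()+[0,0,.10],.12)
pp,o=tool(X+[0,0,.25],r(60),r(T),-1,off=.011); env.reach(pp,o); 
env.reach(*tool([.43,.06,.26],r(25),r(T),-1,off=.011))
C=np.array([.495,.275,.040])
env.reach(*tool(C+[0,0,.15],r(-25),r(T),-1,off=.011)); print(status.current_time())
pp,o=tool(C,r(-25),r(T),-1,off=.011); print("hit",env.movel(pp,.08,until_force=6),status.current_position()-pp)
fingers.command_gripper(.088); env.wait(.3)
R=Ro.from_rotvec(o).as_matrix(); env.movel(status.current_position()-.13*R[:,2],.15); env.movel(status.current_position()+[0,0,.08],.15)
print(status.current_time(),status.current_grip_width())
im=eyes.read_camera("top")[:,:,::-1]; s=eyes.read_camera("scene")[:,:,::-1]
cv2.imwrite("pics/f.png",np.hstack([cv2.resize(im[195:305,150:380],(800,383),interpolation=2)]))
m=cv2.inRange(cv2.cvtColor(im,40),(5,70,60),(25,255,255)); r_=np.zeros_like(m); r_[238:300,297:368]=m[238:300,297:368]
for c in cv2.findContours(r_,0,2)[0]:
    if cv2.contourArea(c)>15: print(cv2.contourArea(c),ray(eyes.camera_model("top"),[c.mean((0,1))],.015).round(3))
E
```

```text
29.8417
hit False [2.25741373e-04 7.32423805e-05 3.33924287e-04]
34.3833 0.08822997144060442
236.0 [[ 0.37  -0.264  0.015]]
111.5 [[ 0.408 -0.216  0.015]]
```

View pics/f.png

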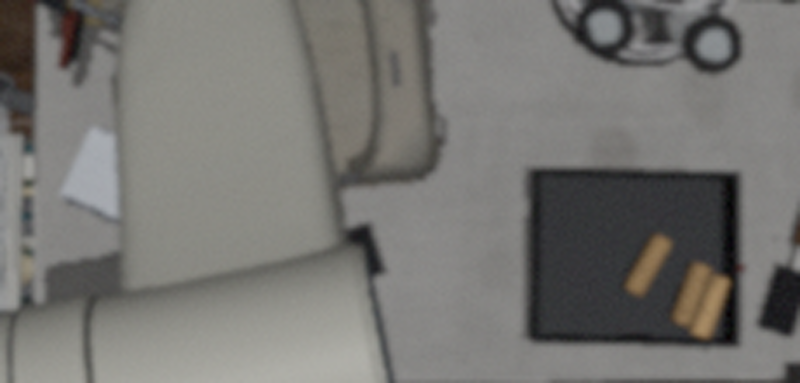

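The tin is back on the bench at (90,175). All three blanks lie inside the tray at (650,265), (692,293) and (710,307), resting side by side on the floor.

```bash
python3 - <<'E'
from h import *
print(job.sign_off(),status.current_time())
E
```

```text
the job is handed in; nothing more can be done
the job is handed in; nothing more can be done
```

I emptied the tin and handed the job in after about 35 s of the 72 s allowed: all three blanks lie in the tray and the tin rests released on the bench, clear of it; no verdict came back on sign-off.

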